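Extend the push-button work stand in the spray booth by one hole

TASK

Raise the spraying plate by one notch: press in the spring button on the side of the push-button stand's telescoping tube, slide the tube up its pole off the present hole and on until the button springs out into the very next hole. Keep the white cup standing on the plate, leave the other things on the bench where they are, and let go of the stand.

Things in the scene. Friction and masses are not known exactly. Their poses are not given: they have to be found in the camera images.
- stand: Foot of the push-button stand: bolted-down dark steel plate 280 x 150 x 12 mm. Origin on the bench, 10 mm to +x of the plate's middle; z up. A fixed square aluminium pole (26 mm) starts at (-120, 0, 45) mm, in a bracket 30 mm wide and 62 mm high, and rises in this frame's xz plane at 45 degrees above level towards +x. The telescoping tube slides on it.
- tube_axis (a point): On the tube's centre line level with the button; moves with the tube. x points up the pole (the way the tube extends, 45 degrees above level), y out of the button's side, z square to the pole, up and back. The tube's lower part is a black collar, 34 x 34 mm in section, from 65 mm below this point to 25 mm above it along x; then 32 mm square aluminium tube, 80 mm more.
- button_face (a point): Middle of the outer face of the spring button on the collar's +y side; moves with the button; axes as tube_axis. The steel button is 20 x 20 mm and stands 8 mm proud of the collar when out (42 mm from its face to the collar's other side), 1 mm when fully pressed.
- collar_grip (a point): Point on the tube's centre line 42 mm down the tube from the button, where the plain collar (34 mm wide, flat sides) can be gripped without touching the button; axes as tube_axis.
- plate_center (a point): Middle of the top of the level steel plate, 160 mm across, 10 mm thick, on the tube's upper end; axes as tube_axis; moves with the tube. A flat turning tab, 30 mm wide, sticks out of the plate towards the pole's foot, 90 mm above the button and ending 8 mm past it in plan, so an upright gripper does not fit; one leaning back 35 to 45 degrees, in the pole's plane, does.
- tube (a joint): How far the tube has been slid up its pole, m: 0 at the start (present hole), at most 0.105. Takes about 10 N to slide up, stays where left, locked (2 mm of play) while the button is out in a hole. The next hole lies somewhere from 0.038 to 0.052, different each time and not visible. One more hole, 44 mm beyond that, is not wanted.
- button (a joint): How far the button is pressed in, m: 0 fully out (locked in a hole), 0.007 fully in; 5 N to start, 10 N fully in. The tube is free once it is about 0.0046 in. Let go between holes, the button stays held in at about 0.0045; it springs out to 0 by itself when it meets a hole.
- work_cup: White cup, 85 mm tall, 72 mm across its mouth, about 90 g, standing loose on the stand's plate. Origin under its middle, z up.
- spray_bottle: White spray bottle with a yellow head, 213 mm tall, 76 mm across; origin under its middle. Bystander.
- cup_stack: Stack of red cups, 153 mm tall, 94 mm across; origin under its middle. Bystander.
- paint_jar: Paint jar, 75 mm tall, 64 mm across; origin under its middle. Bystander.
- tape_roll: Roll of tape lying flat, 100 mm across, 25 mm high; origin under its middle. Bystander.
- twist_stand: A stand of like build that is not to be used: no button but a round ribbed twist collar (46 mm across), nothing on its plate. Fixed; origin as for stand.
- airbrush: Steel airbrush lying on the bench, 165 mm long along its x, 25 mm high; origin under its middle. Bystander.
- stir_spatula: Spatula with a wooden handle lying on the bench, about 200 mm long along its x; origin under its middle. Bystander.
Mind the look-alikes: they are no part of the job. What is meant by the work_cup is not blue, green or yellow, and is the larger of those in its own colour.

How it is judged (in metres and radians):
On the way, in this order (a step that is already met when the one before it is completed fails the run):
1. the button has been pressed and the tube slid up off its present hole (value of joint tube above 0.01 m and value of joint button above 0.0035 m), for 0.1 s.
2. the button has sprung out into the next hole (value of joint tube between 0.034 and 0.056 m and value of joint button below 0.002 m), for 0.2 s.
At the end, for the whole second after the job is handed in: The tube rests in the next hole up (slid 34 to 56 mm), the button out to within 2 mm, the cup upright (within 0.15 rad) and still on the plate, its middle within 80 mm of the plate's middle (all of step 2 and not (velocity of joint tube above 0.01 m/s) and not (velocity of joint tube below -0.01 m/s) and angle between work_cup's own z axis and vertical below 0.15 rad and distance between work_cup and plate_center below 0.08 m and linear speed of work_cup below 0.02 m/s); the robot touches nothing.
It fails at once if the cup is tipped over or falls from the plate (angle between work_cup's own z axis and vertical above 0.6 rad or distance between work_cup and plate_center above 0.12 m).
It fails at once if a bystander on the bench is shoved more than 40 mm or knocked over (distance of any of spray_bottle, cup_stack, paint_jar, tape_roll, airbrush, stir_spatula from where it was at the start of the episode above 0.04 m or angle between any of spray_bottle, cup_stack, paint_jar's own z axis and vertical above 0.6 rad).
It also fails if it takes over 45 s, if anything falls off the work surface, if the arm or the gripper's body presses on something with over 40 N, if the wrist force passes 120 N, or if a joint passes its speed limit or range.

ROBOT

A 6-joint arm with a two-finger parallel gripper is mounted at the origin on the work surface. World frame = base frame: x ahead of the robot, y to its left, z up, the work surface at z = 0. Lengths are in m, angles in degrees, forces in N, time in s.
With the tool pointing down it reaches from about 0.3 to 0.875 m from the base axis. Payload 6.4 kg.
Tool frame: the origin (TCP) lies at the very end of the fingers, on their centre line; the grasp point (between the pads) lies 19 mm behind it (r.grip_depth is the distance from the TCP to the grasp point, in m); z points along the fingers, y is the line along which they close (so a half turn about z gives the same grasp; the last joint's range is limited). The gripper opens to 85 mm and grips with 20 to 120 N. Pads are 22 mm wide; open, the fingers measure 114 mm over their backs; the gripper's body (76 mm by 85 mm) begins 54 mm behind the grasp point. The pads swing forward as they close: fully open they stand 13 mm farther back than shut.
Start: joints at [51.606, 10.359, 92.074, -0, 77.567, -11.82], TCP at [0.257, 0.514, 0.231] pointing down, gripper open.
Joint ranges: [-171.53, 171.53], [-51.25, 118.39], [17.06, 147.69], [-65.23, 245.23], [0, 150.52], [-178.68, 178.68]. Speed limits (degrees/s): [147.25, 147.25, 172.46, 180, 180, 180].

INTERFACE

Orientations are given as [roll, pitch, yaw] about the fixed x, y, z axes, in that order (R = Rz(yaw) Ry(pitch) Rx(roll)).
In Python, from bench import r, cams gives the robot as it stands.
- The arm moves only by the shell command python3 -m handwheel 'ROWS' [OPENING] [FORCE]. ROWS is JSON, a list of rows, each an object with "dp": the shift along the tool's x, y, z each as a share of 0.05 m, from -1 to 1, a list of three; "turn": the turn about the tool's z as a share of 8 degrees, from -1 to 1. In form: [{"dp": [tx, ty, tz], "turn": turn}, ...]. A call has 1 to 5 rows; each row shifts and turns the commanded pose from where the row before left it, along the tool's axes as they then stand; what a row does not reach is not made up. A row lasts 1/10 s, in which the tool goes at most 50 mm and 8.59 degrees, less where a joint would pass 70% of its speed; a pose out of reach is approached as far as the arm can. A call with a number of a shift or a turn outside -1 to 1 is refused whole. A call with a gripper value outside its range is refused whole. OPENING is the opening, from 0 (shut) to 1 (fully open), set as the call begins (- or left out, the last holds). The fingers move at their own pace and stop on an object; FORCE is the grip in N (left out, the last holds). Time passes only in rows, so rows that do not move let the fingers close. It gives the time, the measured TCP pose, the force, the opening and the grip force at its end, in the units of the state.
- r.observe(): the state, without advancing time (a new reading comes with each control period).
- cams.get_image(name): name is "scene" or "top" or "wrist"; returns (picture, depth): 480x640x3 uint8, red, green, blue; 480x640 float32, m along the optical axis (not along the pixel's ray), 0 where there is no reading.
- cams.calibration(name): a dict with "camera_matrix" (3x3 intrinsics, pixels), "origin" and "orientation" of the camera in the world. Camera axes: x right, y up, looking along -z (the intrinsics and any distortion apply to the point x, -y, -z); pixel columns grow to the right and rows downward; lengths in m; the calibration is good to about 2 mm. A picture is of the moment at which its call begins: read the wrist's pose just before it. calibration takes no time and is no camera call; for the wrist camera it gives the pose at the moment of the call.
- r.job_done(): hands the job in; it is judged then, once.
The state is a dict: "time_s": time; "q": joint angles; "joint_vel": joint speeds; "joint_efforts": joint torques, N m; "position": TCP position; "tcp_rot": TCP orientation; "wrist_force": force on the tool from outside, world axes, zero at the start; "moment": the same for the moment, N m; "finger_gap": finger opening in m; "grasp_force": force on a finger pad.
Only numpy, scipy, OpenCV 4.12 (cv2) and the standard library are available. Lean on these libraries where they do the work, as an engineer would, in place of code of your own. Each camera call takes 0.05 s, during which the arm holds its last target. There are 200 camera calls.

## Working session

There is one attempt and no reset: what is moved stays moved. The work goes in short steps, Python scripts to look and compute and a shell command to move; the robot and the scene stay as the last step left them, time stands still between calls to the robot, and variables do not carry over. Pictures are saved under pics/ and viewed, at most 10 in all, crops included, and the job is handed in when it is done.

```bash
ls; mkdir -p pics
python3 - <<'E'
from bench import r,cams
import cv2,numpy as np
for n in("scene","top"):
    p,d=cams.get_image(n); cv2.imwrite(f"pics/{n}0.png",p[:,:,::-1]); np.save(f"pics/{n}0.npy",d)
    c=cams.calibration(n); print(n,c)
print(r.observe())
E
```

```text
pics
scene {'camera_matrix': array([[525.70509966,   0.        , 316.25643642],
       [  0.        , 525.70509966, 235.53526296],
       [  0.        ,   0.        ,   1.        ]]), 'origin': array([ 1.02740792, -0.00784799,  1.2530522 ]), 'orientation': array([21.65084822, -0.50398149, 90.8521054 ])}
top {'camera_matrix': array([[488.03428179,   0.        , 314.61095489],
       [  0.        , 488.03428179, 231.70945474],
       [  0.        ,   0.        ,   1.        ]]), 'origin': array([ 4.69285971e-01, -1.08961139e-03,  1.44903110e+00]), 'orientation': array([  6.13373778,   0.70452742, -88.88334899])}
{'time_s': 0.1, 'q': array([ 5.16065727e+01,  1.03968477e+01,  9.21267750e+01, -1.20408984e-03,
        7.75669058e+01, -1.18209077e+01]), 'joint_vel': array([-0.05409385, -0.06957151, -0.30228937,  0.02337549, -0.11684189,
        0.09123836]), 'joint_efforts': array([ 4.11286346e-04, -4.45870221e+01, -3.52239811e+01, -1.95188099e-04,
        4.05353378e-03, -3.55493512e-06]), 'position': array([0.25689492, 0.51386294, 0.23047483]), 'tcp_rot': array([-1.79911151e+02, -1.73945345e-02,  1.53427727e+02]), 'wrist_force': array([ 0.08029895, -0.87437077, -0.31805369]), 'moment': array([-0.00462002, -0.04930981,  0.00912404]), 'grasp_force': 0.0, 'finger_gap': 0.08550829395769552}
```

View pics/scene0.png

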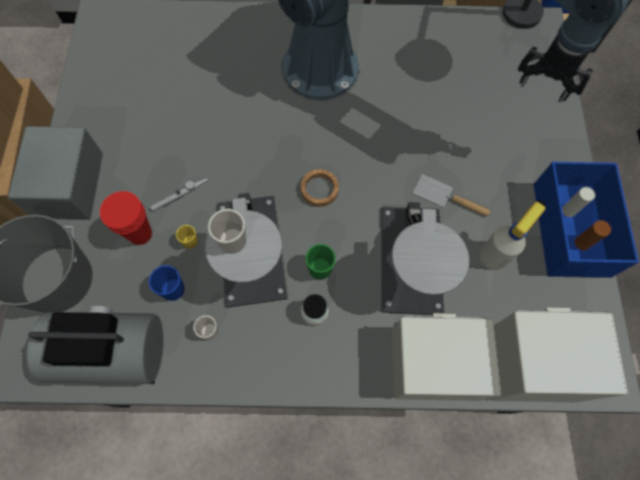

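View pics/top0.png

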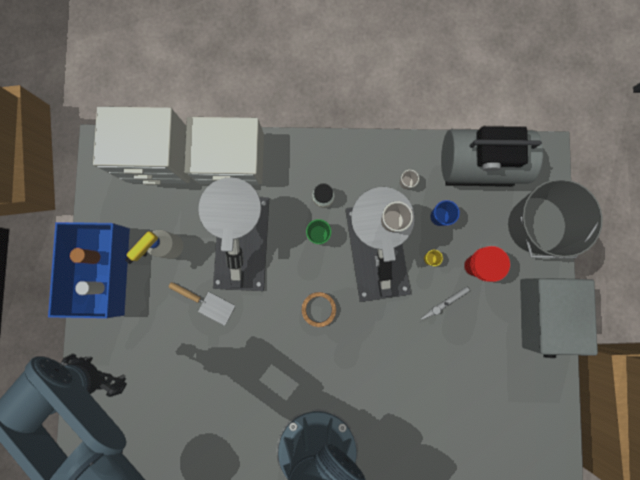

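The top view shows two stands, at (235,245) and (380,245). The stand with the white cup on its plate, cup at (397,216), should be the target. The other cups are small white (410,179), blue (445,213), green (318,232) and yellow (433,258). I'll check the choice in one close crop.

```bash
cat > h.py <<'E'
import numpy as np,cv2
from scipy.spatial.transform import Rotation as R
from bench import r,cams
def cam(c):
    return c['camera_matrix'],np.array(c['origin']),R.from_euler('xyz',c['orientation'],degrees=True).as_matrix()
def ray(c,u,v):
    K,o,M=cam(c); return o,M@np.array([(u-K[0,2])/K[0,0],-(v-K[1,2])/K[1,1],-1])
def atz(c,u,v,z):
    o,d=ray(c,u,v); return o+d*(z-o[2])/d[2]
def atd(c,u,v,dep):
    o,d=ray(c,u,v); return o+d*dep
def proj(c,p):
    K,o,M=cam(c); q=M.T@(np.array(p)-o); return K[0,2]+K[0,0]*q[0]/-q[2],K[1,2]-K[1,1]*q[1]/-q[2]
E
python3 - <<'E'
import cv2
a=cv2.imread('pics/top0.png')[170:310,320:440]; b=cv2.imread('pics/scene0.png')[180:310,190:300]
f=lambda i:cv2.resize(i,(400,460),interpolation=cv2.INTER_CUBIC)
cv2.imwrite('pics/crop1.png',cv2.hconcat([f(a),f(b)]))
E
```

```text
(no output)
```

View pics/crop1.png

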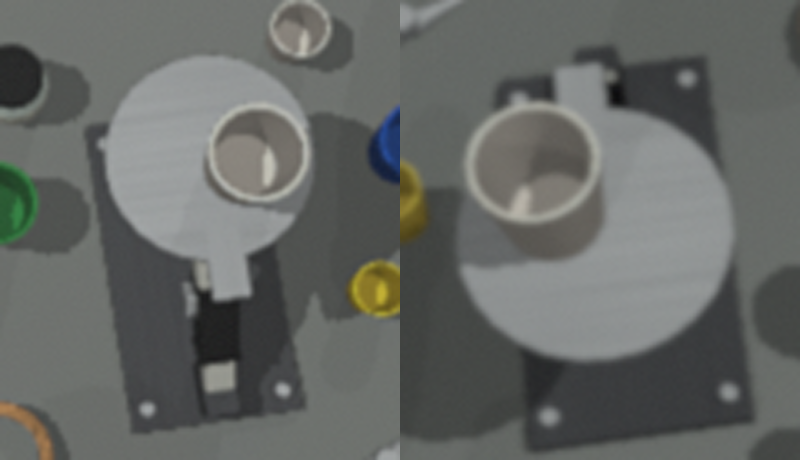

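The crop confirms it: this stand has a square black collar with a small light button on its left (+y) side, crop (190,297), which is about top (377,260). The larger white cup stands on its plate.

```bash
cat > m.py <<'E'
from h import *
c=cams.calibration('top'); d=np.load('pics/top0.npy')
f=lambda x,y:(320+x/3.3333,170+y/3.2857)
A=atz(c,*f(133,432),.012);B=atz(c,*f(305,406),.012);C=atz(c,*f(87,125),.012)
e1=A-B; e2=C-A
print('corners',A,B,C,np.linalg.norm(e1),np.linalg.norm(e2))
y1=np.degrees(np.arctan2(e1[1],e1[0]))-90; y2=np.degrees(np.arctan2(e2[1],e2[0])); print('yaw',y1,y2)
def pt(x,y):
    u,v=f(x,y); return atd(c,u,v,d[int(round(v)),int(round(u))])
for n,p in dict(plateL=(150,150),plateC=(200,140),tab=(230,275),tabend=(230,295),collar=(217,330),button=(190,297),pole=(219,377)).items(): print(n,pt(*p).round(4))
# plate centre from ellipse
zpl=pt(180,130)[2]
pts=[(107,155),(210,55),(150,75),(120,215),(165,248),(280,85),(125,100)]
P=np.array([atz(c,*f(*p),zpl)[:2] for p in pts]); 
M=np.c_[2*P,np.ones(len(P))]; s=np.linalg.lstsq(M,(P**2).sum(1),rcond=None)[0]
print('plate',s[:2],zpl,'R',np.sqrt(s[2]+s[:2]@s[:2]))
E
python3 m.py
```

```text
corners [ 0.42133983 -0.11634012  0.012     ] [ 0.44717985 -0.26634051  0.012     ] [ 0.69584988 -0.07269943  0.012     ] 0.15220980078785223 0.27795732233568105
yaw 9.77419965674639 9.033098220202666
plateL [ 0.644  -0.1103  0.2223]
plateC [ 0.6523 -0.1481  0.2234]
tab [ 0.5487 -0.1713  0.2222]
tabend [ 0.5336 -0.1718  0.2193]
collar [ 0.5097 -0.1754  0.1176]
button [ 0.536  -0.1519  0.1301]
pole [ 0.4712 -0.183   0.074 ]
plate [ 0.63882883 -0.15570748] 0.22193241032742406 R 0.07907476875664823
```

```bash
python3 -m handwheel '[{"dp":[0,0,-1],"turn":0},{"dp":[0,0,-1],"turn":0},{"dp":[0,0,-1],"turn":0},{"dp":[0,0,-1],"turn":0},{"dp":[-0.8,-0.2,-0.4],"turn":0}]' 1 20
python3 -m handwheel '[{"dp":[-0.9,-0.15,0],"turn":0},{"dp":[-0.9,-0.15,0],"turn":0},{"dp":[-0.9,-0.15,0],"turn":0},{"dp":[-0.9,-0.15,0],"turn":0},{"dp":[-0.9,-0.15,0],"turn":0}]'
python3 -m handwheel '[{"dp":[-0.9,-0.15,0],"turn":0},{"dp":[-0.9,-0.15,0],"turn":0},{"dp":[-0.9,-0.15,0],"turn":0},{"dp":[-0.9,-0.15,0],"turn":0},{"dp":[-0.9,0,0],"turn":0}]'
python3 -m handwheel '[{"dp":[0,0,0],"turn":-0.9},{"dp":[0,0,0],"turn":-0.9},{"dp":[0,0,0],"turn":-0.9},{"dp":[0,0,0],"turn":-0.9},{"dp":[0,0,0],"turn":-0.9}]'
python3 -c "
from h import *;s=r.observe();print(s['q'],s['time_s'])"
```

```text
time_s: 0.6
position: [0.2866, 0.4898, 0.4572]
tcp_rot: [179.5, 0.0, 153.8]
wrist_force: [1.7, 0.5, -0.2]
finger_gap: 0.0858
grasp_force: 0.0
time_s: 1.1
position: [0.4741, 0.3519, 0.4509]
tcp_rot: [-180.0, -0.0, 153.4]
wrist_force: [0.7, 0.9, -0.1]
finger_gap: 0.0852
grasp_force: 0.0
time_s: 1.6
position: [0.662, 0.224, 0.451]
tcp_rot: [-180.0, -0.0, 153.4]
wrist_force: [0.6, 0.9, 0.4]
finger_gap: 0.0855
grasp_force: 0.0
time_s: 2.1
position: [0.6608, 0.2257, 0.4504]
tcp_rot: [180.0, -0.1, -170.3]
wrist_force: [-0.9, 0.1, -0.6]
finger_gap: 0.0855
grasp_force: 0.0
[ 9.14434260e+00  2.27911289e+01  5.20648039e+01  1.00212829e-04
  1.05230167e+02 -9.05705338e+01] 2.1
```

```bash
python3 -m handwheel '[{"dp":[-1,0,0],"turn":0},{"dp":[-1,0,0],"turn":0},{"dp":[-1,0,0],"turn":0},{"dp":[-1,0,0],"turn":0}]'
python3 -m handwheel '[{"dp":[-1,0,0],"turn":0},{"dp":[-1,0,0],"turn":0},{"dp":[-1,0,0],"turn":0},{"dp":[-1,0,0],"turn":0}]'
python3 -c "
from h import *;s=r.observe();print(s['q'],s['time_s'])"
```

```text
time_s: 2.5
position: [0.8099, 0.2446, 0.4107]
tcp_rot: [179.7, 0.5, -170.6]
wrist_force: [0.9, -0.5, -4.8]
finger_gap: 0.0855
grasp_force: 0.0
time_s: 2.9
position: [0.8783, 0.2406, 0.3787]
tcp_rot: [178.9, 8.8, -170.7]
wrist_force: [-0.3, -0.2, 0.5]
finger_gap: 0.0853
grasp_force: 0.0
[  7.40723048  51.49697704  17.16661922   1.39188928 102.53942653
 -91.60102723] 2.9
```

```bash
for i in 1 2; do echo; done; python3 -m handwheel '[{"dp":[-1,0,0],"turn":0},{"dp":[-1,0,0],"turn":0},{"dp":[-1,0,0],"turn":0},{"dp":[-1,0,0],"turn":0},{"dp":[-1,0,0],"turn":0}]'
python3 -m handwheel '[{"dp":[-1,0,0],"turn":0},{"dp":[-1,0,0],"turn":0},{"dp":[-1,0,0],"turn":0},{"dp":[-1,0,0],"turn":0},{"dp":[-1,0,0],"turn":0}]'
python3 -c "
from h import *;s=r.observe();print(s['q'],s['time_s'])"
```

```text
time_s: 3.4
position: [0.9455, 0.2354, 0.3586]
tcp_rot: [178.1, 18.1, -170.9]
wrist_force: [0.2, 0.3, 0.4]
finger_gap: 0.0854
grasp_force: 0.0
time_s: 3.9
position: [0.9966, 0.2299, 0.38]
tcp_rot: [177.2, 27.6, -171.3]
wrist_force: [-0.4, 0.4, -0.7]
finger_gap: 0.0853
grasp_force: 0.0
[  4.97325521  53.58961909  17.167814     4.50721201  81.88462795
 -93.91266683] 3.9
```

```bash
python3 -m handwheel '[{"dp":[-1,0,0],"turn":0},{"dp":[-1,0,0],"turn":0},{"dp":[-1,0,0],"turn":0},{"dp":[-1,0,0],"turn":0}]'
python3 -m handwheel '[{"dp":[-1,0,0],"turn":0},{"dp":[-1,0,0],"turn":0}]'
cat > st.py <<'E'
from h import *
s=r.observe();print(s['q'].round(2),s['time_s'])
M=R.from_euler('xyz',s['tcp_rot'],degrees=True).as_matrix()
yw=np.radians(9.3);c=np.cos(np.pi/4)
T=np.c_[[c*np.cos(yw),c*np.sin(yw),c],[-np.sin(yw),np.cos(yw),0],[-c*np.cos(yw),-c*np.sin(yw),c]]  # tube axes
print('tool axes in tube frame (cols x y z)\n',(T.T@M).round(3)); print('pos',s['position'])
E
python3 st.py
```

```text
time_s: 4.3
position: [1.0259, 0.2246, 0.4244]
tcp_rot: [176.6, 35.3, -171.8]
wrist_force: [-0.3, -0.5, -0.5]
finger_gap: 0.0852
grasp_force: 0.0
time_s: 4.5
position: [1.0361, 0.2216, 0.4522]
tcp_rot: [176.3, 38.9, -172.1]
wrist_force: [0.5, 0.1, -0.0]
finger_gap: 0.0854
grasp_force: 0.0
[  3.77  51.12  17.11   6.61  73.26 -95.15] 4.5
tool axes in tube frame (cols x y z)
 [[-0.994  0.024 -0.105]
 [ 0.019  0.999  0.05 ]
 [ 0.106  0.048 -0.993]]
pos [1.03613021 0.22156299 0.45222882]
```

```bash
python3 -m handwheel '[{"dp":[-0.6,-0.8,0],"turn":0},{"dp":[-0.6,-0.8,0],"turn":0}]'; python3 st.py
```

```text
time_s: 4.7
position: [1.0542, 0.1453, 0.4681]
tcp_rot: [176.2, 41.1, -172.1]
wrist_force: [0.6, -0.7, -1.0]
finger_gap: 0.0856
grasp_force: 0.0
[  -1.49   50.6    17.08   10.41   72.34 -100.37] 4.7
tool axes in tube frame (cols x y z)
 [[-0.998  0.022 -0.067]
 [ 0.018  0.999  0.05 ]
 [ 0.068  0.049 -0.997]]
pos [1.05416932 0.14528458 0.46812514]
```

```bash
python3 -m handwheel '[{"dp":[0,-1,0],"turn":0},{"dp":[0,-1,0],"turn":0},{"dp":[0.1,-0.98,-0.1],"turn":0},{"dp":[0.1,-0.98,-0.1],"turn":0},{"dp":[0.1,-0.98,-0.1],"turn":0}]'; python3 -m handwheel '[{"dp":[0.1,-0.98,-0.1],"turn":0},{"dp":[0.1,-0.98,-0.1],"turn":0},{"dp":[0.1,-0.98,-0.1],"turn":0},{"dp":[0.1,-0.98,-0.1],"turn":0},{"dp":[0.1,-0.98,-0.1],"turn":0}]';python3 st.py
```

```text
time_s: 5.2
position: [1.0597, -0.1037, 0.4484]
tcp_rot: [176.4, 41.9, -172.3]
wrist_force: [0.1, -0.0, 0.0]
finger_gap: 0.0854
grasp_force: 0.0
time_s: 5.7
position: [1.0158, -0.3327, 0.4181]
tcp_rot: [177.6, 44.3, -172.5]
wrist_force: [0.6, -0.7, -0.6]
finger_gap: 0.0856
grasp_force: 0.0
[ -32.89   54.69   17.1    30.03   75.23 -130.41] 5.7
tool axes in tube frame (cols x y z)
 [[-1.     0.023 -0.012]
 [ 0.022  1.     0.02 ]
 [ 0.013  0.02  -1.   ]]
pos [ 1.0158182  -0.33273401  0.41812745]
```

```bash
cat > go.py <<'E'
import sys
from h import *
s=r.observe(); M=R.from_euler('xyz',s['tcp_rot'],degrees=True).as_matrix()
t=np.array([float(v) for v in sys.argv[1:4]]); u=M.T@(t-s['position'])/.05
print('units',u.round(2),'norm',np.linalg.norm(u).round(2))
E
python3 go.py .42 -.19 .42
```

```text
units [ 8.17  4.72 -7.82] norm 12.25
```

```bash
python3 -m handwheel '[{"dp":[0.58,0.33,-0.56],"turn":0},{"dp":[0.58,0.33,-0.56],"turn":0},{"dp":[0.58,0.33,-0.56],"turn":0},{"dp":[0.58,0.33,-0.56],"turn":0},{"dp":[0.58,0.33,-0.56],"turn":0}]'; python3 -m handwheel '[{"dp":[0.58,0.33,-0.56],"turn":0},{"dp":[0.58,0.33,-0.56],"turn":0},{"dp":[0.58,0.33,-0.56],"turn":0},{"dp":[0.58,0.33,-0.56],"turn":0},{"dp":[0.58,0.33,-0.56],"turn":0}]';python3 -m handwheel '[{"dp":[0.58,0.33,-0.56],"turn":0},{"dp":[0.58,0.33,-0.56],"turn":0},{"dp":[0.58,0.33,-0.56],"turn":0},{"dp":[0,0,0],"turn":0}]';python3 st.py; python3 go.py .442 -.19 .233
```

```text
time_s: 6.2
position: [0.8158, -0.2849, 0.4214]
tcp_rot: [177.6, 44.3, -172.4]
wrist_force: [-0.2, -0.1, 0.8]
finger_gap: 0.0856
grasp_force: 0.0
time_s: 6.7
position: [0.6038, -0.2358, 0.4231]
tcp_rot: [177.7, 44.2, -172.4]
wrist_force: [-0.5, -0.5, 1.2]
finger_gap: 0.0855
grasp_force: 0.0
time_s: 7.1
position: [0.4754, -0.2066, 0.4245]
tcp_rot: [177.8, 44.2, -172.4]
wrist_force: [0.7, -1.2, 0.1]
finger_gap: 0.0856
grasp_force: 0.0
[ -63.27  -24.43  111.54   42.76   81.   -164.15] 7.1
tool axes in tube frame (cols x y z)
 [[-1.     0.021 -0.013]
 [ 0.021  1.     0.017]
 [ 0.014  0.017 -1.   ]]
pos [ 0.47540215 -0.20661661  0.42447552]
units [3.11 0.33 2.33] norm 3.9
```

```bash
python3 go.py .477 -.185 .198
```

```text
units [3.09 0.3  3.32] norm 4.55
```

```bash
python3 -m handwheel '[{"dp":[0.62,0.06,0.66],"turn":0},{"dp":[0.62,0.06,0.66],"turn":0},{"dp":[0.62,0.06,0.66],"turn":0},{"dp":[0.62,0.06,0.66],"turn":0},{"dp":[0.62,0.06,0.66],"turn":0}]'; python3 -m handwheel '[{"dp":[0,0,0],"turn":0},{"dp":[0,0,0],"turn":0}]';python3 st.py
python3 - <<'E'
from h import *
import json
c=cams.calibration('wrist'); p,d=cams.get_image('wrist'); cv2.imwrite('pics/w1.png',p[:,:,::-1]); np.save('pics/w1.npy',d)
np.save('pics/w1c.npy',c,allow_pickle=True)
for P in [(.547,-.173,.127),(.543,-.148,.127)]: print(proj(c,P))
E
```

```text
time_s: 7.6
position: [0.4868, -0.1738, 0.2118]
tcp_rot: [176.9, 42.4, -174.2]
wrist_force: [0.7, -0.7, 0.2]
finger_gap: 0.0854
grasp_force: 0.0
time_s: 7.8
position: [0.4878, -0.1736, 0.2148]
tcp_rot: [177.0, 42.6, -173.8]
wrist_force: [0.1, -0.1, 0.4]
finger_gap: 0.0854
grasp_force: 0.0
[ -57.5   -14.05  128.27   47.94   57.81 -178.62] 7.8
tool axes in tube frame (cols x y z)
 [[-0.998  0.041 -0.041]
 [ 0.04   0.999  0.015]
 [ 0.042  0.013 -0.999]]
pos [ 0.48783993 -0.17357659  0.2148364 ]
(np.float64(294.00523288713725), np.float64(219.2795441774054))
(np.float64(334.70311173110883), np.float64(217.56390592484553))
```

View pics/w1.png

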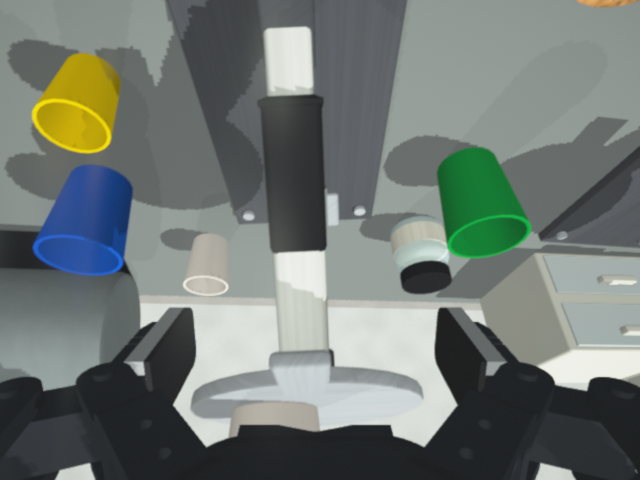

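The wrist view shows the black collar spanning rows 97–250 and columns 263–326, with the button on its right at (332,209). The predicted button position was (335,217), so it is about 4–5 mm lower down the tube than I estimated. Joint 6 has reached its limit here, so I'll check how far that matters while moving forward.

```bash
cat > ax.py <<'E'
from h import *
yw=np.radians(9.3);k=np.cos(np.pi/4)
T=np.c_[[k*np.cos(yw),k*np.sin(yw),k],[-np.sin(yw),np.cos(yw),0],[-k*np.cos(yw),-k*np.sin(yw),k]]
E
python3 - <<'E'
from ax import *
c=np.load('pics/w1c.npy',allow_pickle=True).item(); d=np.load('pics/w1.npy')
pt=lambda u,v:atd(c,u,v,d[v,u])
for u,v in[(294,130),(294,180),(294,209),(294,240),(294,100),(270,209),(318,209)]:
    p=pt(u,v); print(u,v,p.round(4),(T.T@p).round(4))
for u,v in [(332,196),(332,209),(332,222)]: p=pt(u,v);print('btn',p.round(4),(T.T@p).round(4))
A=np.array([.544,-.1735,.124]); print('A in tube',T.T@A)
s=r.observe();M=R.from_euler('xyz',s['tcp_rot'],degrees=True).as_matrix()
print('cam in tool',M.T@(c['origin']-s['position']))
E
```

```text
294 130 [ 0.4983 -0.1775  0.1014] [ 0.3992 -0.2557 -0.2558]
294 180 [ 0.5185 -0.1757  0.1199] [ 0.4265 -0.2572 -0.2569]
294 209 [ 0.5293 -0.1748  0.1324] [ 0.443  -0.258  -0.2557]
294 240 [ 0.5421 -0.1737  0.1454] [ 0.4612 -0.259  -0.2556]
294 100 [ 0.4863 -0.1785  0.0915] [ 0.3837 -0.2548 -0.2542]
270 209 [ 0.5318 -0.1885  0.1314] [ 0.4425 -0.272  -0.2567]
318 209 [ 0.5273 -0.1611  0.133 ] [ 0.4436 -0.2442 -0.2555]
btn [ 0.5273 -0.1523  0.1227] [ 0.4374 -0.2355 -0.2638]
btn [ 0.5322 -0.1517  0.1287] [ 0.445  -0.2358 -0.2631]
btn [ 0.5375 -0.1512  0.1344] [ 0.4528 -0.236  -0.2627]
A in tube [ 0.44746512 -0.25913195 -0.27210264]
cam in tool [ 0.06902716  0.00248108 -0.1407892 ]
```

```bash
cat > gt.py <<'E'
import sys
from ax import *
s=r.observe(); M=R.from_euler('xyz',s['tcp_rot'],degrees=True).as_matrix()
t=T@np.array([float(v) for v in sys.argv[1:4]]); u=M.T@(t-s['position'])/.05
print('q',s['q'].round(1),'t',s['time_s'],'tube pos',(T.T@s['position']).round(4),'gap',s['finger_gap'],'gf',s['grasp_force'],'F tube',(T.T@s['wrist_force']).round(1))
print((T.T@M).round(3).tolist()); print('units',u.round(2),'norm',np.linalg.norm(u).round(2))
E
python3 gt.py .445 -.2575 -.225
```

```text
q [ -57.5  -14.1  128.2   47.9   57.8 -178.6] t 7.85 tube pos [ 0.4733 -0.2511 -0.168 ] gap 0.08553620578176004 gf 0.0 F tube [ 0.1 -0.7  1.1]
[[-0.998, 0.04, -0.04], [0.039, 0.999, 0.013], [0.041, 0.011, -0.999]]
units [ 0.51 -0.16  1.16] norm 1.28
```

```bash
python3 -m handwheel '[{"dp":[0,-0.04,0.35],"turn":0},{"dp":[0.15,-0.06,0.4],"turn":0},{"dp":[0.36,-0.06,0.4],"turn":0},{"dp":[0,0,0],"turn":0}]'; python3 gt.py .445 -.2575 -.225
```

```text
time_s: 8.25
position: [0.5159, -0.168, 0.1706]
tcp_rot: [176.7, 40.9, -175.0]
wrist_force: [-1.6, 0.4, 0.5]
finger_gap: 0.0851
grasp_force: 0.0
q [ -51.9   -5.9  126.9   49.8   49.2 -178.6] t 8.25 tube pos [ 0.4614 -0.2491 -0.2202] gap 0.08513752439948662 gf 0.0 F tube [-0.7  0.6  1.4]
[[-0.996, 0.058, -0.07], [0.057, 0.998, 0.008], [0.071, 0.004, -0.997]]
units [ 0.31 -0.19  0.12] norm 0.38
```

Joint 6 is at its stop, so I'll back off and take the half-turn, which gives the same grasp.

```bash
python3 go.py .47 -.185 .33
```

```text
units [-1.37 -0.08 -3.04] norm 3.34
```

```bash
python3 -m handwheel '[{"dp":[-0.1,0,-0.8],"turn":0.3},{"dp":[-0.4,0,-0.8],"turn":0.5},{"dp":[-0.4,0,-0.8],"turn":0.5},{"dp":[-0.5,0,-0.6],"turn":0.5},{"dp":[0,0,0],"turn":1}]'
python3 -m handwheel '[{"dp":[0,0,0],"turn":1},{"dp":[0,0,0],"turn":1},{"dp":[0,0,0],"turn":1},{"dp":[0,0,0],"turn":1},{"dp":[0,0,0],"turn":1}]'
python3 -m handwheel '[{"dp":[0,0,0],"turn":1},{"dp":[0,0,0],"turn":1},{"dp":[0,0,0],"turn":1},{"dp":[0,0,0],"turn":1},{"dp":[0,0,0],"turn":1}]'
python3 -m handwheel '[{"dp":[0,0,0],"turn":1},{"dp":[0,0,0],"turn":1},{"dp":[0,0,0],"turn":1},{"dp":[0,0,0],"turn":1},{"dp":[0,0,0],"turn":1}]'; python3 gt.py .445 -.2575 -.215
```

```text
time_s: 8.75
position: [0.4729, -0.1915, 0.3381]
tcp_rot: [159.4, 36.7, 156.8]
wrist_force: [1.4, -0.2, 0.2]
finger_gap: 0.0856
grasp_force: 0.0
time_s: 9.25
position: [0.4716, -0.1886, 0.331]
tcp_rot: [141.5, 15.3, 118.1]
wrist_force: [0.3, -0.1, 0.1]
finger_gap: 0.085
grasp_force: 0.0
time_s: 9.75
position: [0.4716, -0.1886, 0.331]
tcp_rot: [140.1, -10.6, 87.3]
wrist_force: [0.5, -0.1, 0.4]
finger_gap: 0.085
grasp_force: 0.0
time_s: 10.25
position: [0.4716, -0.1887, 0.331]
tcp_rot: [154.2, -33.1, 51.3]
wrist_force: [0.4, -0.7, 0.8]
finger_gap: 0.0855
grasp_force: 0.0
q [-60.  -23.5 120.   40.4  71.8 -22.5] t 10.25 tube pos [ 0.5416 -0.2624 -0.0735] gap 0.08549307978295333 gf 0.0 F tube [ 0.8 -0.8  0.4]
[[0.827, 0.559, -0.069], [0.56, -0.828, 0.005], [-0.054, -0.043, -0.998]]
units [-1.39 -1.04  2.96] norm 3.43
```

```bash
python3 -m handwheel '[{"dp":[0,0,0],"turn":1},{"dp":[0,0,0],"turn":1},{"dp":[0,0,0],"turn":1},{"dp":[0,0,0],"turn":1},{"dp":[0,0,0],"turn":0.25}]'; python3 gt.py .445 -.2575 -.215
```

```text
time_s: 10.75
position: [0.4716, -0.1886, 0.331]
tcp_rot: [-179.8, -41.0, 9.5]
wrist_force: [0.0, -0.2, -0.5]
finger_gap: 0.085
grasp_force: 0.0
q [-60.  -23.5 120.   40.4  71.8  11.4] t 10.75 tube pos [ 0.5416 -0.2624 -0.0735] gap 0.08496154445870543 gf 0.0 F tube [-0.3 -0.2 -0.3]
[[0.998, 0.002, -0.069], [0.003, -1.0, 0.005], [-0.069, -0.006, -0.998]]
units [-1.73 -0.09  2.96] norm 3.43
```

```bash
python3 -m handwheel '[{"dp":[-0.9,0,0.2],"turn":0},{"dp":[-0.83,-0.09,0.5],"turn":0},{"dp":[0,0,0.76],"turn":0},{"dp":[0,0,0.75],"turn":0},{"dp":[0,0,0.75],"turn":0}]';python3 -m handwheel '[{"dp":[0,0,0],"turn":0}]'; python3 gt.py .445 -.2575 -.294
python3 - <<'E'
from ax import *
c=cams.calibration('wrist'); p,d=cams.get_image('wrist'); cv2.imwrite('pics/w2.png',p[:,:,::-1])
print([np.round(proj(c,T@np.array(q))) for q in [(.445,-.2575,-.256),(.445,-.2325,-.273)]])
E
```

```text
time_s: 11.25
position: [0.5034, -0.1796, 0.1617]
tcp_rot: [179.9, -41.1, 9.8]
wrist_force: [0.2, -1.2, 0.2]
finger_gap: 0.0854
grasp_force: 0.0
time_s: 11.35
position: [0.5022, -0.176, 0.1575]
tcp_rot: [-179.4, -40.8, 9.5]
wrist_force: [0.1, 0.8, -0.4]
finger_gap: 0.0853
grasp_force: 0.0
q [-54.5  -5.1 128.   50.7  50.   -5.7] t 11.35 tube pos [ 0.4417 -0.2549 -0.219 ] gap 0.08526652086826939 gf 0.0 F tube [-0.1  0.8 -0.4]
[[0.997, 0.002, -0.073], [0.003, -1.0, 0.013], [-0.073, -0.014, -0.997]]
units [0.17 0.07 1.49] norm 1.5
[array([326., 269.]), array([276., 255.])]
```

View pics/w2.png

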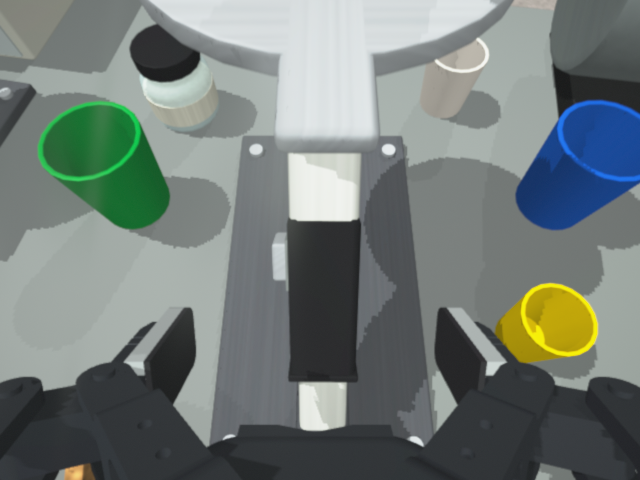

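The wrist view shows the button at (279,258) against a prediction of (276,255), and the collar is centred between the fingers. I'll advance and squeeze.

```bash
python3 -m handwheel '[{"dp":[0.05,0.02,0.5],"turn":0},{"dp":[0.06,0.03,0.5],"turn":0},{"dp":[0.06,0.02,0.49],"turn":0},{"dp":[0,0,0],"turn":0}]'; python3 gt.py .445 -.2575 -.294
```

```text
time_s: 11.8
position: [0.5583, -0.1721, 0.1109]
tcp_rot: [-179.9, -41.1, 9.8]
wrist_force: [-1.1, 0.7, 0.2]
finger_gap: 0.0856
grasp_force: 0.0
q [-47.4   7.  123.1  57.8  40.8  -9.8] t 11.8 tube pos [ 0.4484 -0.2601 -0.2915] gap 0.0856348495081001 gf 0.0 F tube [-0.6  0.8  0.8]
[[0.998, 0.006, -0.069], [0.006, -1.0, 0.008], [-0.069, -0.008, -0.998]]
units [-0.06 -0.05  0.05] norm 0.1
```

```bash
python3 -m handwheel '[{"dp":[0,0,0],"turn":0},{"dp":[0,0,0],"turn":0},{"dp":[0,0,0],"turn":0},{"dp":[0,0,0],"turn":0},{"dp":[0,0,0],"turn":0}]' 0.36 40;  python3 gt.py .445 -.2575 -.294
```

```text
time_s: 12.3
position: [0.5565, -0.1704, 0.1103]
tcp_rot: [-179.7, -41.0, 9.6]
wrist_force: [-12.1, 5.1, 10.6]
finger_gap: 0.0334
grasp_force: 41.5
q [-47.4   6.8 123.4  57.8  40.9  -9.7] t 12.3 tube pos [ 0.4468 -0.2581 -0.2909] gap 0.03335655422715056 gf 41.45893156528473 F tube [-0.4  7.  15.4]
[[0.998, 0.004, -0.07], [0.005, -1.0, 0.01], [-0.07, -0.01, -0.998]]
units [-0.03 -0.01  0.06] norm 0.07
```

```bash
python3 -m handwheel '[{"dp":[0.04,0,-0.003],"turn":0},{"dp":[0.06,0,-0.004],"turn":0},{"dp":[0.08,0,-0.006],"turn":0},{"dp":[0,0,0],"turn":0}]';  python3 gt.py .445 -.2575 -.294
```

```text
time_s: 12.7
position: [0.5613, -0.1696, 0.1151]
tcp_rot: [-179.7, -40.8, 9.6]
wrist_force: [-20.0, 1.0, 7.9]
finger_gap: 0.0337
grasp_force: 41.5
q [-46.7   6.6 122.7  56.7  40.9  -7.9] t 12.7 tube pos [ 0.4536 -0.2581 -0.2909] gap 0.033661723735181344 gf 41.52361661195755 F tube [-8.3  4.2 19.4]
[[0.997, 0.003, -0.073], [0.004, -1.0, 0.009], [-0.073, -0.01, -0.997]]
units [-0.17 -0.01  0.07] norm 0.18
```

```bash
python3 -m handwheel '[{"dp":[0.08,0,-0.02],"turn":0},{"dp":[0.08,0,-0.02],"turn":0},{"dp":[0.08,0,-0.02],"turn":0},{"dp":[0,0,0],"turn":0},{"dp":[0,0,0],"turn":0}]';  python3 gt.py .445 -.2575 -.294
```

```text
time_s: 13.2
position: [0.569, -0.1683, 0.1234]
tcp_rot: [-179.6, -40.7, 9.5]
wrist_force: [14.1, -2.6, -24.6]
finger_gap: 0.0335
grasp_force: 45.6
q [-45.7   6.3 121.7  55.5  41.   -5.3] t 13.2 tube pos [ 0.4651 -0.258  -0.2906] gap 0.03350167395920446 gf 45.55801838636398 F tube [ -7.8  -4.9 -27. ]
[[0.997, 0.002, -0.074], [0.003, -1.0, 0.009], [-0.074, -0.01, -0.997]]
units [-0.4  -0.01  0.1 ] norm 0.41
```

```bash
python3 -m handwheel '[{"dp":[0,0,0],"turn":0},{"dp":[0,0,0],"turn":0},{"dp":[0,0,0],"turn":0},{"dp":[0,0,0],"turn":0}]' 0.7;  python3 gt.py .445 -.2575 -.294
python3 - <<'E'
from ax import *
c=cams.calibration('wrist'); p,d=cams.get_image('wrist'); cv2.imwrite('pics/w3.png',p[:,:,::-1])
np.save('pics/w3.npy',d); np.save('pics/w3c.npy',c,allow_pickle=True)
for q in [(.38,-.2575,-.256),(.40,-.2575,-.256),(.445,-.2325,-.273),(.463,-.2325,-.273)]: print(np.round(proj(c,T@np.array(q))))
E
```

```text
time_s: 13.6
position: [0.5709, -0.1695, 0.1269]
tcp_rot: [-179.9, -41.0, 9.7]
wrist_force: [0.0, 0.5, -0.1]
finger_gap: 0.0601
grasp_force: 0.0
q [-45.8   6.1 121.5  55.5  41.1  -5.4] t 13.6 tube pos [ 0.4687 -0.2596 -0.2893] gap 0.06009421156685779 gf 0.0 F tube [ 0.   0.5 -0.1]
[[0.998, 0.005, -0.069], [0.005, -1.0, 0.007], [-0.069, -0.008, -0.998]]
units [-0.47 -0.04  0.13] norm 0.49
[313. 566.]
[313. 529.]
[245. 394.]
[243. 352.]
```

View pics/w3.png

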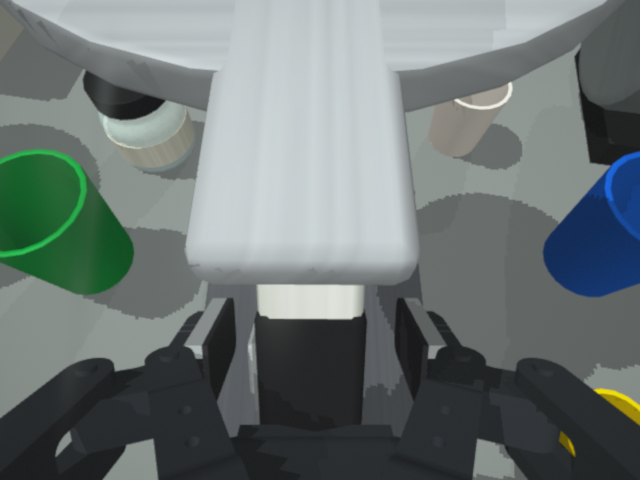

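The view shows the button at (252,~378) between the open pads, with the collar's top edge at row 318. I'll use that edge to measure how far the tube slid.

Run:
```python
from ax import *
c=np.load('pics/w3c.npy',allow_pickle=True).item(); d=np.load('pics/w3.npy')
for v in (300,314,317,320,323,330,400): print(v,d[v,312],(T.T@atd(c,312,v,d[v,312])).round(4))
for v in (340,360,380,400,415): print('b',v,[(u,(T.T@atd(c,u,v,d[v,u])).round(4).tolist()) for u in (250,253)])
```

```text
300 0.11495902 [ 0.4925 -0.257  -0.2559]
314 0.0 [ 0.546  -0.2585 -0.1529]
317 0.117529176 [ 0.4867 -0.257  -0.2565]
320 0.11794623 [ 0.4856 -0.257  -0.2566]
323 0.11638583 [ 0.4856 -0.257  -0.2549]
330 0.118856326 [ 0.4824 -0.257  -0.2564]
400 0.12625886 [ 0.4578 -0.257  -0.2555]
b 340 [(250, [0.4719, -0.2365, -0.267]), (253, [0.4761, -0.2387, -0.2605])]
b 360 [(250, [0.4671, -0.2369, -0.2629]), (253, [0.4699, -0.2386, -0.2591])]
b 380 [(250, [0.4589, -0.2364, -0.2635]), (253, [0.4619, -0.2381, -0.2596])]
b 400 [(250, [0.372, -0.2174, -0.3549]), (253, [0.3718, -0.2192, -0.3551])]
b 415 [(250, [0.3649, -0.2178, -0.35]), (253, [0.3652, -0.2197, -0.3497])]
```

```bash
python3 -m handwheel '[{"dp":[-0.3,-0.02,-0.02],"turn":0},{"dp":[-0.3,0,-0.02],"turn":0},{"dp":[-0.28,0,-0.02],"turn":0},{"dp":[0,0,0],"turn":0}]' 0.7;  python3 gt.py .424 -.2575 -.294
```

```text
time_s: 14.05
position: [0.5344, -0.1735, 0.0982]
tcp_rot: [-179.6, -40.9, 9.5]
wrist_force: [1.0, -0.0, 0.2]
finger_gap: 0.0597
grasp_force: 0.0
q [-50.1   6.4 125.9  59.1  41.5 -13.8] t 14.05 tube pos [ 0.4225 -0.2576 -0.2836] gap 0.05969442493027645 gf 0.0 F tube [ 0.8 -0.2 -0.6]
[[0.997, 0.002, -0.072], [0.003, -1.0, 0.009], [-0.072, -0.009, -0.997]]
units [0.05 0.   0.2 ] norm 0.21
```

```bash
python3 -m handwheel '[{"dp":[0.02,0,0.16],"turn":0},{"dp":[0,0,0],"turn":0}]';python3 -m handwheel '[{"dp":[0,0,0],"turn":0},{"dp":[0,0,0],"turn":0},{"dp":[0,0,0],"turn":0},{"dp":[0,0,0],"turn":0}]' 0.36 40;  python3 gt.py .424 -.2575 -.294
```

```text
time_s: 14.25
position: [0.5424, -0.173, 0.094]
tcp_rot: [-179.8, -41.0, 9.7]
wrist_force: [-0.2, 0.5, -0.3]
finger_gap: 0.0598
grasp_force: 0.0
time_s: 14.65
position: [0.5418, -0.1729, 0.0941]
tcp_rot: [-179.8, -41.0, 9.7]
wrist_force: [4.5, 0.4, -1.3]
finger_gap: 0.0336
grasp_force: 40.0
q [-49.2   7.7 125.2  60.   40.6 -14.3] t 14.65 tube pos [ 0.4248 -0.2582 -0.2918] gap 0.03356254875548582 gf 39.95135843753815 F tube [ 2.3 -0.3 -4.1]
[[0.998, 0.004, -0.07], [0.005, -1.0, 0.008], [-0.07, -0.008, -0.997]]
units [-0.01 -0.01  0.05] norm 0.05
```

```bash
python3 -m handwheel '[{"dp":[0.08,0,-0.006],"turn":0},{"dp":[0.08,0,-0.006],"turn":0},{"dp":[0.08,0,-0.006],"turn":0},{"dp":[0,0,0],"turn":0}]';  python3 gt.py .424 -.2575 -.294
python3 -m handwheel '[{"dp":[0.04,0,-0.003],"turn":0},{"dp":[0.04,0,-0.003],"turn":0},{"dp":[0,0,0],"turn":0}]';  python3 gt.py .424 -.2575 -.294
```

```text
time_s: 15.05
position: [0.5476, -0.1719, 0.1]
tcp_rot: [-179.8, -40.6, 9.6]
wrist_force: [-9.7, -6.3, -7.2]
finger_gap: 0.0336
grasp_force: 40.8
q [-48.3   7.3 124.4  58.6  40.4 -11.7] t 15.05 tube pos [ 0.4332 -0.2582 -0.2918] gap 0.033579272152476775 gf 40.809245109558105 F tube [-12.6  -4.6   2.4]
[[0.997, 0.004, -0.076], [0.004, -1.0, 0.007], [-0.076, -0.007, -0.997]]
units [-0.18 -0.01  0.06] norm 0.19
time_s: 15.35
position: [0.5501, -0.1715, 0.1025]
tcp_rot: [-179.8, -40.6, 9.6]
wrist_force: [-12.6, -7.9, -7.3]
finger_gap: 0.0336
grasp_force: 40.8
q [-47.9   7.2 124.   58.1  40.4 -10.9] t 15.35 tube pos [ 0.4367 -0.2582 -0.2918] gap 0.033626146039676195 gf 40.79623639583588 F tube [-14.9  -5.7   4.5]
[[0.997, 0.004, -0.077], [0.004, -1.0, 0.007], [-0.077, -0.007, -0.997]]
units [-0.25 -0.01  0.06] norm 0.26
```

```bash
python3 -m handwheel '[{"dp":[0.06,0,-0.004],"turn":0},{"dp":[0.06,0,-0.004],"turn":0},{"dp":[0,0,0],"turn":0}]';  python3 gt.py .424 -.2575 -.294|head -1
python3 -m handwheel '[{"dp":[0.05,0,-0.003],"turn":0},{"dp":[0,0,0],"turn":0}]';  python3 gt.py .424 -.2575 -.294|head -1
```

```text
time_s: 15.65
position: [0.5545, -0.1708, 0.1069]
tcp_rot: [-179.8, -40.6, 9.6]
wrist_force: [-11.9, -6.7, -7.5]
finger_gap: 0.0335
grasp_force: 40.9
q [-47.4   7.  123.5  57.6  40.5  -9.7] t 15.65 tube pos [ 0.443  -0.2581 -0.2918] gap 0.03352232587823138 gf 40.910544991493225 F tube [-14.3  -4.7   3.7]
time_s: 15.85
position: [0.5565, -0.1704, 0.109]
tcp_rot: [-179.8, -40.7, 9.6]
wrist_force: [-9.7, -5.5, -4.3]
finger_gap: 0.0337
grasp_force: 40.9
q [-47.2   6.9 123.3  57.4  40.5  -9.2] t 15.85 tube pos [ 0.4459 -0.2581 -0.2918] gap 0.03370845897941745 gf 40.8913117647171 F tube [-10.4  -3.8   4.3]
```

```bash
python3 -m handwheel '[{"dp":[0.04,0,-0.003],"turn":0},{"dp":[0,0,0],"turn":0}]'|sed -n 4p;  python3 gt.py .424 -.2575 -.294|head -1
python3 -m handwheel '[{"dp":[0.04,0,-0.003],"turn":0},{"dp":[0,0,0],"turn":0}]'|sed -n 4p;  python3 gt.py .424 -.2575 -.294|head -1
```

```text
wrist_force: [-7.6, -4.8, -5.0]
q [-47.    6.9 123.1  57.2  40.6  -8.8] t 16.05 tube pos [ 0.4482 -0.2581 -0.2918] gap 0.03348844269953885 gf 40.84896147251129 F tube [-9.4 -3.5  2.4]
wrist_force: [-10.3, -5.2, -5.7]
q [-46.8   6.8 123.   56.9  40.6  -8.4] t 16.25 tube pos [ 0.4498 -0.2581 -0.2918] gap 0.03383863769898524 gf 40.979681611061096 F tube [-11.8  -3.5   3.7]
```

```bash
python3 -m handwheel '[{"dp":[0.04,0,-0.003],"turn":0},{"dp":[0,0,0],"turn":0}]'|sed -n 4p;  python3 gt.py .424 -.2575 -.294|head -1
python3 -m handwheel '[{"dp":[0.03,0,-0.002],"turn":0},{"dp":[0,0,0],"turn":0}]'|sed -n 4p;  python3 gt.py .424 -.2575 -.294|head -1
```

```text
wrist_force: [-17.2, -9.4, -7.3]
q [-46.7   6.8 122.9  56.6  40.5  -8. ] t 16.45 tube pos [ 0.4499 -0.2581 -0.2918] gap 0.033695959512296786 gf 41.448869705200195 F tube [-18.3  -6.5   8. ]
wrist_force: [-22.6, -11.5, -9.3]
q [-46.7   6.8 122.8  56.4  40.5  -7.7] t 16.65 tube pos [ 0.45   -0.2581 -0.2918] gap 0.03348789141236792 gf 41.78481101989746 F tube [-23.7  -7.6  10.5]
```

The tube has stopped at about 45 mm and the force is climbing, so the button has locked. I'll let go and back out.

```bash
python3 -m handwheel '[{"dp":[-0.05,0,0],"turn":0},{"dp":[0,0,0],"turn":0},{"dp":[0,0,0],"turn":0},{"dp":[0,0,0],"turn":0}]' 0.75; python3 -m handwheel '[{"dp":[0,0,-0.5],"turn":0},{"dp":[-0.3,0,-0.5],"turn":0},{"dp":[-0.4,0,-0.5],"turn":0},{"dp":[0,0,0],"turn":0},{"dp":[0,0,0],"turn":0}]';  python3 gt.py .424 -.2575 -.294
python3 - <<'E'
from ax import *
c=cams.calibration('wrist'); p,d=cams.get_image('wrist'); cv2.imwrite('pics/w4.png',p[:,:,::-1])
np.save('pics/w4.npy',d); np.save('pics/w4c.npy',c,allow_pickle=True)
p,d=cams.get_image('top'); cv2.imwrite('pics/top4.png',cv2.resize(p[120:320,280:480,::-1],(600,600)))
E
```

```text
time_s: 17.05
position: [0.5623, -0.1691, 0.1153]
tcp_rot: [-179.8, -41.0, 9.7]
wrist_force: [0.8, -0.2, -0.8]
finger_gap: 0.064
grasp_force: 0.0
time_s: 17.55
position: [0.4877, -0.183, 0.1492]
tcp_rot: [-179.8, -41.0, 9.6]
wrist_force: [0.4, -0.4, -0.0]
finger_gap: 0.0634
grasp_force: 0.0
q [-57.1  -5.4 129.5  51.5  50.5  -9.1] t 17.55 tube pos [ 0.4249 -0.2594 -0.2139] gap 0.06337357160321123 gf 0.0 F tube [ 0.2 -0.4 -0.2]
[[0.998, 0.004, -0.07], [0.004, -1.0, 0.007], [-0.07, -0.007, -0.998]]
units [ 0.09 -0.03  1.6 ] norm 1.6
```

View pics/w4.png

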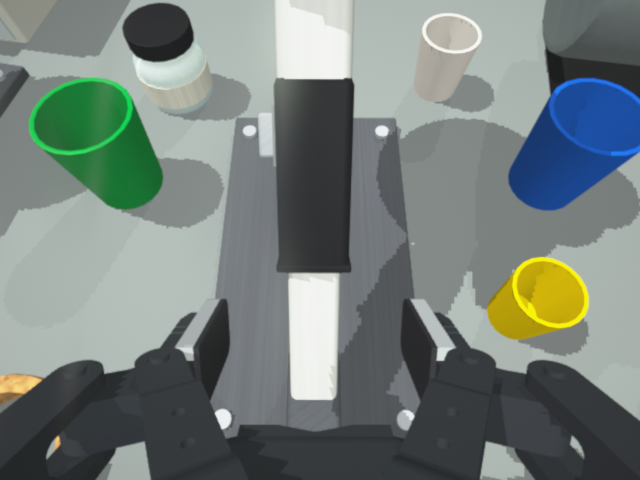

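View pics/top4.png

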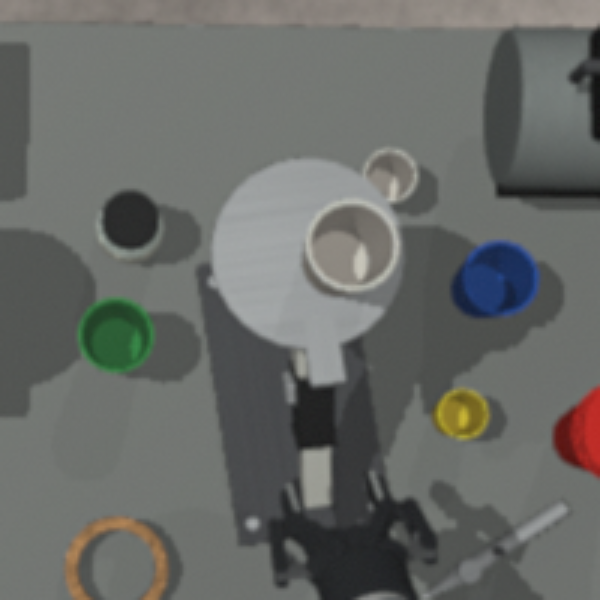

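The wrist view shows the button standing well out of the collar at (266,135). The top view shows the cup upright on the raised plate, with the gripper clear of the stand and its neighbours. I'll back off a little more, settle and hand in.

```bash
python3 -m handwheel '[{"dp":[0,0,-0.4],"turn":0},{"dp":[0,0,-0.4],"turn":0},{"dp":[0,0,0],"turn":0},{"dp":[0,0,0],"turn":0},{"dp":[0,0,0],"turn":0}]'; python3 -c "
from bench import r; print(r.job_done())"
```

```text
time_s: 18.15
position: [0.462, -0.1862, 0.178]
tcp_rot: [-179.6, -40.9, 9.6]
wrist_force: [-0.7, -0.4, 0.7]
finger_gap: 0.064
grasp_force: 0.0
the job is handed in; nothing more can be done
None
```

The tube is locked in the next hole, about 45 mm up, with the button out, the cup upright on the plate and the gripper clear; I handed the job in at about 18 s, and no verdict was returned.

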